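Return the filter plate to the plate filter

ROBOT

A 7-joint arm with a two-finger parallel gripper is mounted at the origin on the work surface. World frame = base frame: x ahead of the robot, y to its left, z up, the work surface at z = 0. Lengths are in mm, angles in rad, forces in N, time in s.
With the tool pointing down it reaches from about 400 to 875 mm from the base axis. Payload 4.4 kg.
Tool frame: the origin (TCP) lies on the centre line of the jaws, within the pads' length; the fingertips stand 19 mm ahead of it and the grasp point (between the pads) is the TCP; z points along the fingers, y is the line along which they close (so a half turn about z gives the same grasp; the last joint's range is limited). The gripper opens to 85 mm and grips with 20 to 120 N. Pads are 22 mm wide; open, the fingers measure 114 mm over their backs; the gripper's body (76 mm by 85 mm) begins 54 mm behind the grasp point. The pads swing forward as they close: fully open they stand 13 mm farther back than shut.
Start: joints at [1.216, 0.628, 0.038, 1.517, -0.027, 0.996, -0.02], TCP at [185.15, -623.087, 215.413] pointing down, gripper open.
Joint ranges: [-3.06, 3.06], [-0.37, 2.12], [-1.25, 1.32], [0.18, 2.47], [-1.1, 4.24], [0.23, 1.98], [-2.94, 2.94]. Speed limits (rad/s): [2.57, 2.57, 3.14, 3.14, 3.14, 3.14, 3.14].

INTERFACE

Orientations are given as [roll, pitch, yaw] about the fixed x, y, z axes, in that order (R = Rz(yaw) Ry(pitch) Rx(roll)).
In Python, from cell import ctrl, viewer, silhouettes gives the robot as it stands.
- The arm moves only by the shell command python3 -m creep 'ROWS'. ROWS is JSON, a list of rows, each an object with "jaw": the gripper command: -1 is shut, 1 is fully open, values between are in proportion; "xyz": the shift along the tool's x, y, z in mm, a list of three; "angular": the turn, a rotation vector about the tool's x, y, z in rad, a list of three. In form: [{"jaw": jaw, "xyz": [tx, ty, tz], "angular": [rx, ry, rz]}, ...]. A call has 1 to 12 rows; each row is the pose to reach, as a shift and turn from the pose commanded when the call began, along the tool's axes at that moment; what a row does not reach only later rows make up. A row lasts 1/8 s, in which the tool goes at most 62.5 mm and 10.7 degrees, less where a joint would pass 70% of its speed; a pose out of reach is approached as far as the arm can. A call with a gripper value outside its range is refused whole. The fingers move at their own pace and stop on an object; the grip force is fixed at half the most. Time passes only in rows, so rows that repeat a pose let the fingers close. It gives the time, the measured TCP pose, the force, the opening and the grip force at its end, in the units of the state.
- ctrl.read_state(): the state, without advancing time (a new reading comes with each control period).
- viewer.get_image(name): name is "scene" or "top"; returns (picture, depth): 384x512x3 uint8, red, green, blue; 384x512 float32, mm along the optical axis (not along the pixel's ray), 0 where there is no reading.
- viewer.camera_model(name): a dict with "fx", "fy", "cx", "cy" (pixels), "dist" ([k1, k2, p1, p2, k3] as OpenCV has them; the pictures are not rectified), "T" (4x4, takes a point from camera to world coordinates). Camera axes: x right, y down, z forward; pixel columns grow to the right and rows downward; lengths in mm; the calibration is good to about 2 mm. A picture is of the moment at which its call begins. camera_model takes no time and is no camera call.
- ctrl.finish_job(): hands the job in; it is judged then, once.
Trained networks look in the newest picture that a camera, given by its name, has taken for a name from the list of things; names that differ only in an ending like _2 or _b are one class to them, and where a whole thing is asked for, a point or a joint stands for the part that bears it (a point fixed in the world has none). Each returns a list of dicts, best first, with "score" (0 to 1); they miss things now and then, are a little off and sometimes report something else, mostly with a low value. They report only what shows in the picture. A call takes as long as a camera call. They do not tell look-alikes from the thing itself.
- silhouettes(camera, target): "pixels" (384x512 bool, what is visible of it) and "xy" ([column, row] in pixels, amid what is visible of it).
The state is a dict: "clock": time; "qpos": joint angles; "qd": joint speeds; "tau": joint torques, N m; "eef_pos": TCP position; "tool_rot": TCP orientation; "force": force on the tool from outside, world axes, zero at the start; "torque": the same for the moment, N m; "width": finger opening in mm; "gripper_force": force on a finger pad.
Only numpy, scipy, OpenCV 4.12 (cv2) and the standard library are available. Lean on these libraries where they do the work, as an engineer would, in place of code of your own. Each camera call takes 0.05 s, during which the arm holds its last target. There are 200 camera calls.

TASK

Take the white filter plate with the two side ears out of the drain rack and slide it, V-edged foot first, into the narrow gap between the two halves of the plate pack in the bench filter, spreading them apart; then press it fully home, so that it stands upright with both ears resting on the two rails and its top flush with its neighbours, and let go. Leave the smaller plain plate standing in the rack and do not knock over the glass jar between them.

Things in the scene. Friction and masses are not known exactly. Their poses are not given: they have to be found in the camera images.
- plate_center (a point): Centre of the loose filter plate (half-way up): white plastic, grooved, 130 mm wide (x), 18 mm thick (y), 120 mm tall (z), 0.3 kg, upright in the rack. Its lowest 15 mm taper evenly to a foot edge 6 mm thick. Ears 12 mm thick, 14 mm tall, stick out to 88 mm from the centre at each side, undersides 10 mm above the centre. Grip it across the middle of its top edge.
- plate: The same loose filter plate, origin at the middle of its foot edge, 60 mm below its centre; axes as above.
- rack: Fixed steel drain rack, base 120 mm (x) by 150 mm (y), 12 mm thick; origin at the centre of its underside. Two places, 40 mm either side of the origin along y, each with four pins (tops 60 mm above the table) that keep a plate upright, its width along x. The filter plate is in one, the smaller plain plate in the other, either way round. Lift straight up.
- blank_center (a point): Centre of the smaller plain plate in the rack's other place: white plastic, 105 mm wide, 18 mm thick, 80 mm tall, no ears. Must stay there, upright.
- filter: Fixed steel frame of the bench plate filter; origin on the table under its middle. Two round rails, 14 mm thick, tops 90 mm above the table, run along its y at x = +80 and -80 mm; end walls at y = +165 and -165 mm, 135 mm high. A plate with both ears on the rails has its centre 80 mm above the table, its top flush with its neighbours (140 mm) and its width along the frame's x.
- filter_tops (a point): Point above the frame's origin at the height of the pack's plate tops (140 mm). The pack is two halves of three white plates, each block 130 mm wide (x), 63 mm long (y). The gap between them is 6 mm; top edges rounded at 8 mm radius make its mouth 22 mm wide. Its middle is up to 20 mm from this point along the frame's y, either way: not measured; feel for it or see it from above.
- pack_left (a joint): How far the half on the frame's +y side is pushed back (m): 0 at rest, 0.016 at its stop. A spring presses it towards the gap with 4 N at rest, 3.5 N more per 10 mm, plus 1.5 N friction. With the plate in the gap both joints together read 0.012. No room for fingers beside the plate below the tops: press the last part down from above.
- pack_right (a joint): The same for the half on the frame's -y side, growing towards -y.
- jar: Glass jar with a brass lid, 70 mm diameter, 75 mm tall, standing between the rack and the filter; origin at the centre of its underside. Do not knock it over.
Not all that is in view belongs to the job. Leave any red look-alike of the plate alone.

How it is judged (in metres and radians):
At the end, for the whole second after the job is handed in: Plate in the gap, a half of the pack pushed back over 5 mm, centre 74 to 84 mm above the table, within 14 mm of the frame middle across the rails, 50 mm along them, tilted under 0.06 rad, at rest; plain plate within 25 mm and 0.25 rad of its start, upright; jar within 0.3 rad of upright (z of plate_center in the frame of filter between 0.074 and 0.084 m and x of plate_center in the frame of filter between -0.014 and 0.014 m and y of plate_center in the frame of filter between -0.05 and 0.05 m and angle between plate_center's own z axis and vertical below 0.06 rad and value of joint any of pack_left, pack_right above 0.005 m and linear speed of plate below 0.02 m/s and distance of blank_center from where it was at the start of the episode below 0.025 m and angle between blank_center's own z axis and vertical below 0.25 rad and angle between jar's own z axis and vertical below 0.3 rad); the robot touches nothing.
It fails at once if the jar is knocked over (angle between jar's own z axis and vertical above 0.7 rad).
It also fails if it takes over 64 s, if anything falls off the work surface, if the arm or the gripper's body presses on something with over 40 N, if the wrist force passes 120 N, or if a joint passes its speed limit or range.

## Working session

There is one attempt and no reset: what is moved stays moved. The work goes in short steps, Python scripts to look and compute and a shell command to move; the robot and the scene stay as the last step left them, time stands still between calls to the robot, and variables do not carry over. Pictures are saved under pics/ and viewed, at most 10 in all, crops included, and the job is handed in when it is done.

```bash
mkdir -p pics; cat > h.py <<'E'
import numpy as np,cv2
from cell import ctrl,viewer,silhouettes
def cloud(name,d):
    m=viewer.camera_model(name);K=np.array([[m['fx'],0,m['cx']],[0,m['fy'],m['cy']],[0,0,1.]])
    h,w=d.shape;u,v=np.meshgrid(np.arange(w),np.arange(h))
    p=cv2.undistortPoints(np.stack([u,v],-1).reshape(-1,1,2).astype(float),K,np.array(m['dist'])).reshape(h,w,2)
    P=np.dstack([p*d[...,None],d]);T=np.array(m['T']);return P@T[:3,:3].T+T[:3,3]
E
python3 - <<'E'
from h import *
for n in('scene','top'):
    im,d=viewer.get_image(n);cv2.imwrite(f'pics/{n}0.png',im[...,::-1]);np.savez(f'{n}0.npz',im=im,P=cloud(n,d),d=d)
    P=cloud(n,d)
    for t in('plate','rack','blank_center','filter','pack_left','pack_right','jar'):
        for s in silhouettes(n,t)[:3]:
            k=s['pixels']&(d>0);print(n,t,round(s['score'],2),np.round(s['xy']),k.sum(),np.round(np.median(P[k],0)),np.round(P[k].min(0)),np.round(P[k].max(0)))
print(ctrl.read_state())
E
```

```text
scene plate 0.9 [264. 195.] 1151 [329. 128.  80.] [ 98. 105.   1.] [401. 200. 125.]
scene plate 0.72 [300. 162.] 1124 [198. 296.  75.] [-79. 270.  -2.] [272. 406. 125.]
scene plate 0.57 [337. 219.] 1070 [517. 247.  97.] [286. 234.   1.] [581. 336. 136.]
scene rack 0.93 [344. 243.] 1294 [532. 281.  12.] [381. 212.  -2.] [580. 385. 129.]
scene blank_center 0.91 [360. 221.] 817 [516. 329.  65.] [342. 309.  -2.] [557. 428.  95.]
scene filter 0.89 [129. 294.] 9002 [ 586. -247.   49.] [ 307. -386.   -2.] [655.  47. 139.]
scene pack_left 0.57 [189. 258.] 2755 [ 581. -112.  134.] [ 320. -154.   -1.] [635.  80. 143.]
scene pack_right 0.7 [146. 280.] 3378 [ 573. -193.  120.] [ 312. -401.   -2.] [ 637. -153.  144.]
scene jar 0.87 [279. 240.] 814 [514. 107.  63.] [390.  64.  -1.] [556. 164.  78.]
top plate 0.92 [172. 138.] 1248 [487. 255. 113.] [408. 238.  -2.] [604. 306. 137.]
top plate 0.81 [224. 218.] 764 [314. 133. 119.] [229. 108.  -5.] [404. 168. 124.]
top plate 0.69 [149. 276.] 1391 [189. 296.  96.] [ 97. 273.  -4.] [271. 349. 125.]
top rack 0.79 [159. 144.] 1498 [489. 298.  12.] [429. 21
[... 622 characters left out ...]
5. 279. 137.]
{'clock': 0.8, 'qpos': array([ 1.21621104,  0.6283635 ,  0.03850769,  1.51739947, -0.02700026,
        0.99629637, -0.02001058]), 'qd': array([ 0.00176236, -0.00027559, -0.00059588, -0.00082616,  0.00051862,
       -0.00079288,  0.00084734]), 'tau': array([ 1.53281064e-03, -5.63217723e+01,  1.22544542e+00, -1.93779391e+01,
        1.07639038e-02,  1.33547968e-03,  1.88775267e-06]), 'eef_pos': array([ 185.14047642, -623.09627884,  215.43740299]), 'tool_rot': array([ 3.14154159e+00, -3.47402644e-05,  2.88743347e-01]), 'force': array([-0.16893655,  0.04442631,  0.45537427]), 'torque': array([-0.07610573,  0.01909906,  0.01428195]), 'gripper_force': 0.0, 'width': 84.94672312058594}
```

```bash
python3 - <<'E'
from h import *
a=cv2.imread('pics/top0.png');b=cv2.imread('pics/scene0.png')
cv2.imwrite('pics/c0.png',np.vstack([cv2.resize(a[60:330,90:460],(0,0),fx=2,fy=2)]))
for n in('top','scene'):
    z=np.load(n+'0.npz');P=z['P'];im=z['im'].astype(int)
    white=(im.min(2)>110)&(im.max(2)-im.min(2)<45)
    def fit(lo,hi,zl,zh,lab):
        k=((P[...,:2]>lo)&(P[...,:2]<hi)).all(2)&(P[...,2]>zl)&(P[...,2]<zh)
        q=P[k];
        if len(q)<10: print(n,lab,len(q));return
        r=cv2.minAreaRect(q[:,:2].astype(np.float32));e=np.linalg.eigh(np.cov(q[:,:2].T))[1][:,1]
        print(n,lab,len(q),np.round(r[0],1),np.round(r[1],1),round(r[2],1),'pca',np.round(np.degrees(np.arctan2(e[1],e[0])),1),'z',np.round(np.percentile(q[:,2],[5,50,95]),1))
    fit([380,220],[620,290],125,140,'platetop'); fit([380,220],[620,290],78,96,'plate ears/body')
    fit([400,300],[620,360],88,100,'blanktop');fit([430,60],[560,160],70,82,'jar')
    fit([420,-145],[700,-50],134,146,'L');fit([420,-260],[700,-150],134,146,'R');fit([420,-260],[700,-50],134,146,'LR')
E
```

```text
top platetop 557 [494.  258.7] [ 19.7 130.3] 80.4 pca 170.5 z [127.7 131.3 133.8]
top plate ears/body 192 [493.7 257. ] [ 18.8 175.7] 79.1 pca 169.5 z [80.2 91.6 95.8]
top blanktop 372 [502.5 337.7] [ 20.1 103.6] 80.9 pca 170.6 z [88.7 91.4 94. ]
top jar 581 [506.7 106.6] [60.2 93. ] 66.1 pca 136.6 z [71.8 74.6 77.1]
top L 1647 [ 546.6 -113.6] [130.3  62.5] 0.6 pca -179.2 z [136.4 139.3 142. ]
top R 1703 [ 547.3 -183.3] [132.3  65. ] 0.0 pca -178.8 z [136.1 139.2 141.8]
top LR 3375 [ 547.2 -149.3] [132.2 133.9] 0.5 pca 93.6 z [136.2 139.2 141.9]
scene platetop 308 [493.6 256.1] [ 19.4 133.3] 80.2 pca 170.7 z [126.7 132.3 134.6]
scene plate ears/body 173 [493.5 250.8] [ 16.2 176.1] 83.6 pca 172.6 z [79.8 88.6 95.5]
scene blanktop 218 [502.5 335.9] [ 20.7 106.4] 81.4 pca 171.6 z [89.1 91.9 93.7]
scene jar 382 [513.4 102.6] [ 58.9 104.7] 72.4 pca 146.5 z [72.6 75.2 77.2]
scene L 1328 [ 545.8 -114.9] [131.7  60.2] 0.1 pca -179.5 z [137.8 140.3 141.9]
scene R 1500 [ 547.6 -185.7] [132.5  62.3] 1.2 pca -179.2 z [137.1 140.5 142.1]
scene LR 2896 [ 546.8 -151.3] [132.5 131. ] 1.2 pca 110.4 z [137.  140.4 142. ]
```

View pics/c0.png

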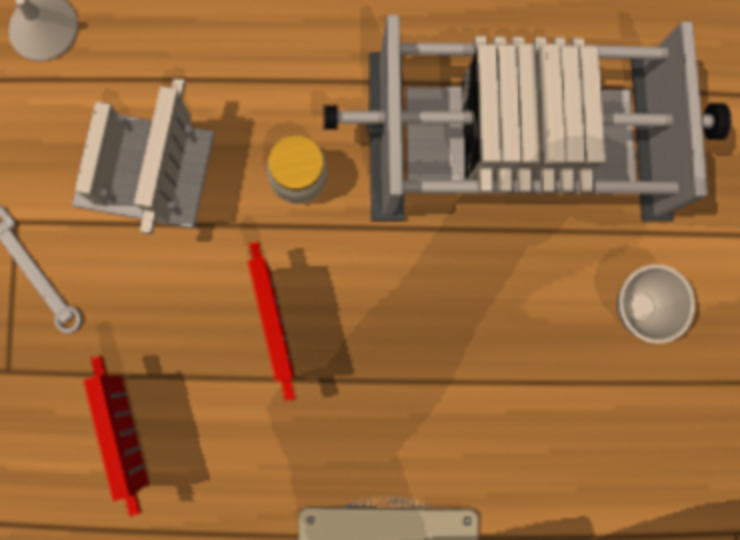

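View pics/scene0.png

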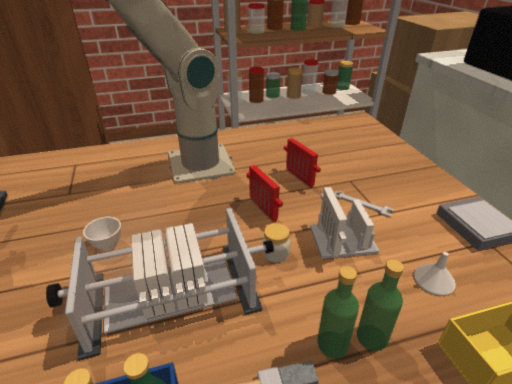

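Look-alikes, in top-camera pixels: the white eared plate in the rack (170,137), red plates at (225,220) and (148,277), and the smaller plain white plate at (138,135). The scene view agrees: white pair at (330,215) and (358,228), red ones at (265,193) and (302,162), jar at (277,243). I choose the white eared one at (170,137) and will check it in a close crop.

```bash
cat >> h.py <<'E'
def go(x,y,z,yaw=None):
    "shift in tool axes and turn from the measured pose (tool down)"
    from scipy.spatial.transform import Rotation as R
    s=ctrl.read_state();r=R.from_euler('xyz',s['tool_rot'])
    d=r.inv().apply(np.array([x,y,z])-s['eef_pos'])
    a=(r.inv()*R.from_euler('xyz',[np.pi,0,s['tool_rot'][2] if yaw is None else yaw])).as_rotvec()
    print('t',s['clock'],'xyz',np.round(d,1),'ang',np.round(a,3))
E
python3 - <<'E'
from h import *
a=cv2.imread('pics/top0.png')
cv2.imwrite('pics/c1.png',np.hstack([cv2.resize(a[85:185,115:215],(400,400),interpolation=2),cv2.resize(a[65:165,310:410],(400,400),interpolation=2)]))
for n in('top','scene'):
    P=np.load(n+'0.npz')['P'];k=(P[...,2]>130)&(P[...,2]<146)&(P[...,0]>440)&(P[...,0]<660)&(P[...,1]>-400)&(P[...,1]<60)
    q=P[k]
    for lab,s in(('wallL',q[q[:,1]>-60]),('wallR',q[q[:,1]<-240])):
        if len(s)>10:
            p=np.polyfit(s[:,0],s[:,1],1);print(n,lab,len(s),np.round(np.median(s,0),1),'yaw deg',np.round(np.degrees(np.arctan(p[0])),2),np.round([np.percentile(s[:,0],2),np.percentile(s[:,0],98)],1))
    k=(abs(P[...,2]-85)<7)&(P[...,1]>-340)&(P[...,1]<0)&((P[...,1]>-70)|(P[...,1]<-230))
    q=P[k]
    for xx in(467,627):
        s=q[abs(q[:,0]-xx)<18]
        if len(s)>10: p=np.polyfit(s[:,1],s[:,0],1);print(n,'rail',xx,len(s),'yaw',np.round(-np.degrees(np.arctan(p[0])),2),'x at -150',np.round(np.polyval(p,-150),1))
    # depth dips along y
    k=(P[...,0]>500)&(P[...,0]<600)&(P[...,1]>-225)&(P[...,1]<-75)&(P[...,2]>80)
    q=P[k];print([(int(y),int(np.percentile(q[abs(q[:,1]-y)<1,2],10))) for y in range(-170,-128,2) if (abs(q[:,1]-y)<1).sum()>3])
go(547,-150,240,-.05)
E
```

```text
top wallL 595 [536.9   6.5 134.1] yaw deg 0.69 [448.3 638.2]
top wallR 535 [ 548.4 -321.8  134. ] yaw deg 0.76 [453.3 644.6]
top rail 467 429 yaw 0.58 x at -150 465.9
top rail 627 417 yaw 0.95 x at -150 625.4
[(-170, 138), (-168, 137), (-166, 138), (-164, 137), (-162, 137), (-160, 137), (-158, 136), (-156, 134), (-154, 112), (-152, 115), (-150, 120), (-146, 133), (-144, 134), (-142, 136), (-140, 136), (-138, 137), (-136, 137), (-134, 137), (-132, 137), (-130, 137)]
scene wallL 439 [561.9   3.5 134.9] yaw deg 1.2 [452.1 642.4]
scene wallR 644 [ 571.2 -322.8  135.9] yaw deg 1.26 [457.6 648.2]
scene rail 467 448 yaw 0.9 x at -150 469.9
scene rail 627 620 yaw 0.88 x at -150 629.0
[(-170, 139), (-168, 139), (-166, 139), (-164, 139), (-162, 139), (-160, 138), (-158, 137), (-156, 130), (-154, 90), (-148, 133), (-146, 136), (-144, 138), (-142, 139), (-140, 139), (-138, 139), (-136, 139), (-134, 139), (-132, 139), (-130, 139)]
t 0.8 xyz [ 481.6 -350.5  -24.6] ang [ 0.    -0.     0.339]
```

View pics/c1.png

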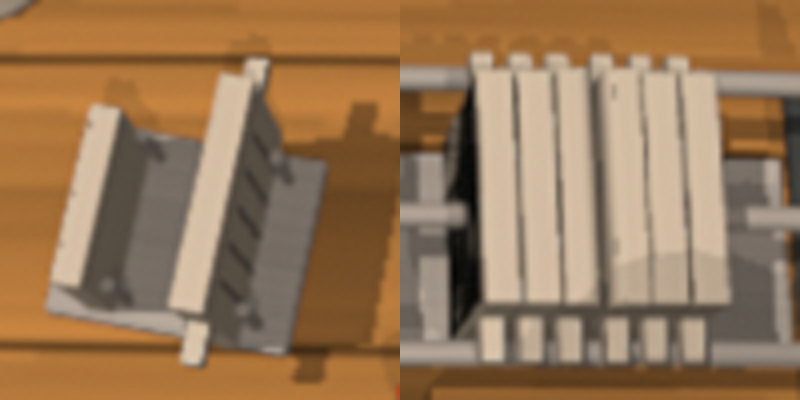

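The crop shows the white plate with two ears and grooves at (170,132), and the plain plate to its left. The pack gap lies between the third and fourth plates, at pixel (361,111). Moving via the filter side, high up.

```bash
python3 -m creep '[{"jaw":1,"xyz":[40,-29,-10],"angular":[0,0,0.03]},{"jaw":1,"xyz":[85,-62,-20],"angular":[0,0,0.06]},{"jaw":1,"xyz":[130,-95,-25],"angular":[0,0,0.1]},{"jaw":1,"xyz":[175,-128,-25],"angular":[0,0,0.13]},{"jaw":1,"xyz":[220,-160,-25],"angular":[0,0,0.17]},{"jaw":1,"xyz":[265,-193,-25],"angular":[0,0,0.2]},{"jaw":1,"xyz":[310,-226,-25],"angular":[0,0,0.24]},{"jaw":1,"xyz":[355,-259,-25],"angular":[0,0,0.27]},{"jaw":1,"xyz":[400,-291,-25],"angular":[0,0,0.3]},{"jaw":1,"xyz":[445,-324,-25],"angular":[0,0,0.32]},{"jaw":1,"xyz":[481,-350,-25],"angular":[0,0,0.339]},{"jaw":1,"xyz":[481,-350,-25],"angular":[0,0,0.339]}]'; python3 -c "
from h import *
go(494,257.5,240,-.168)"
```

```text
clock: 2.3
eef_pos: [549.0, -145.8, 240.3]
tool_rot: [-3.139, -0.001, -0.043]
force: [-0.5, -1.0, -0.4]
width: 85.5
gripper_force: 0.0
t 2.3 xyz [ -72.2 -400.6    1.1] ang [-0.002 -0.001  0.125]
```

```bash
python3 -m creep '[{"jaw":1,"xyz":[-7,-40,0],"angular":[0,0,0.01]},{"jaw":1,"xyz":[-15,-85,0],"angular":[0,0,0.03]},{"jaw":1,"xyz":[-23,-130,0],"angular":[0,0,0.04]},{"jaw":1,"xyz":[-31,-175,0],"angular":[0,0,0.06]},{"jaw":1,"xyz":[-39,-220,0],"angular":[0,0,0.07]},{"jaw":1,"xyz":[-47,-265,0],"angular":[0,0,0.09]},{"jaw":1,"xyz":[-55,-310,0],"angular":[0,0,0.1]},{"jaw":1,"xyz":[-63,-350,0],"angular":[0,0,0.115]},{"jaw":1,"xyz":[-69,-385,0],"angular":[0,0,0.12]},{"jaw":1,"xyz":[-72,-402,0],"angular":[0,0,0.12]},{"jaw":1,"xyz":[-72,-402,0],"angular":[0,0,0.12]},{"jaw":1,"xyz":[-72,-402,0],"angular":[0,0,0.12]}]'; python3 -c "
from h import *
go(494,257.5,122,-.168)"
```

```text
clock: 3.8
eef_pos: [495.4, 252.1, 240.4]
tool_rot: [3.14, -0.0, -0.173]
force: [-0.3, -0.2, 0.3]
width: 85.3
gripper_force: 0.0
t 3.8 xyz [ -2.4  -5.2 118.4] ang [ 0.002 -0.    -0.005]
```

```bash
python3 -m creep '[{"jaw":1,"xyz":[-2,-5,15],"angular":[0,0,0]},{"jaw":1,"xyz":[-2,-5,35],"angular":[0,0,0]},{"jaw":1,"xyz":[-2,-5,55],"angular":[0,0,0]},{"jaw":1,"xyz":[-2,-5,75],"angular":[0,0,0]},{"jaw":1,"xyz":[-2,-5,95],"angular":[0,0,0]},{"jaw":1,"xyz":[-2,-5,110],"angular":[0,0,0]},{"jaw":1,"xyz":[-2,-5,118],"angular":[0,0,0]},{"jaw":1,"xyz":[-2,-5,118],"angular":[0,0,0]},{"jaw":0.1,"xyz":[-2,-5,118],"angular":[0,0,0]},{"jaw":-0.2,"xyz":[-2,-5,118],"angular":[0,0,0]},{"jaw":-0.3,"xyz":[-2,-5,118],"angular":[0,0,0]},{"jaw":-0.3,"xyz":[-2,-5,118],"angular":[0,0,0]}]'; python3 -c "
from h import *
go(494,257.5,122,-.168)
P=cloud('top',viewer.get_image('top')[1]);print(ctrl.read_state()['width'],ctrl.read_state()['force'])"
```

```text
clock: 5.3
eef_pos: [493.8, 259.8, 122.7]
tool_rot: [-3.141, -0.0, -0.17]
force: [1.0, 0.5, -0.4]
width: 30.0
gripper_force: 0.0
t 5.3 xyz [0.6 2.3 0.7] ang [-0.    -0.    -0.002]
30.10607105081873 [0.09783964 0.87130907 0.34082252]
```

```bash
python3 -m creep '[{"jaw":-0.3,"xyz":[0,2,0],"angular":[0,0,0]},{"jaw":-0.5,"xyz":[0,2,0],"angular":[0,0,0]},{"jaw":-0.6,"xyz":[0,2,0],"angular":[0,0,0]},{"jaw":-1,"xyz":[0,2,0],"angular":[0,0,0]},{"jaw":-1,"xyz":[0,2,0],"angular":[0,0,0]},{"jaw":-1,"xyz":[0,2,0],"angular":[0,0,0]},{"jaw":-1,"xyz":[0,2,0],"angular":[0,0,0]},{"jaw":-1,"xyz":[0,2,0],"angular":[0,0,0]}]'
```

```text
clock: 6.35
eef_pos: [493.4, 257.8, 122.4]
tool_rot: [-3.142, -0.0, -0.17]
force: [0.4, -0.2, -0.4]
width: 0.1
gripper_force: 0.0
```

```bash
python3 - <<'E'
from h import *
im,d=viewer.get_image('scene');a,_=viewer.get_image('top')
cv2.imwrite('pics/c2.png',np.hstack([cv2.resize(im[130:290,250:410],(400,400),interpolation=2),cv2.resize(a[65:225,90:250],(400,400),interpolation=2)])[...,::-1])
E
```

```text
(no output)
```

View pics/c2.png

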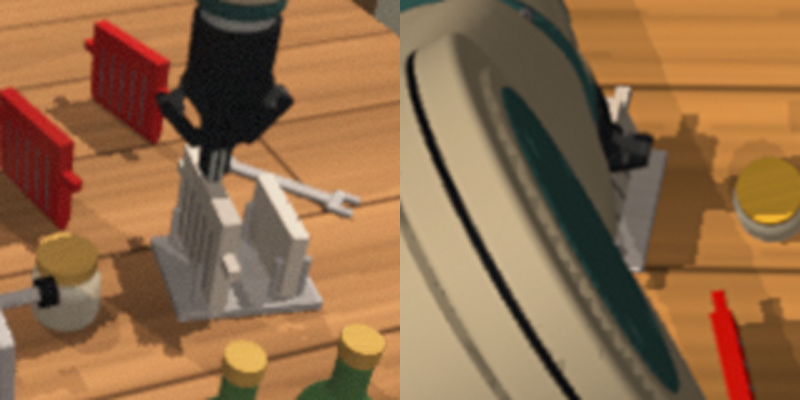

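```bash
python3 - <<'E'
from h import *
im,d=viewer.get_image('scene');P=cloud('scene',d);im=im.astype(int)
br=im.sum(2)
k=(P[...,0]>380)&(P[...,0]<620)&(P[...,1]>215)&(P[...,1]<300)&(P[...,2]>100)&(P[...,2]<140)
for lab,kk in(('bright',k&(br>330)),('dark',k&(br<200))):
    q=P[kk];print(lab,len(q),np.round(np.percentile(q,[2,50,98],axis=0),0).tolist())
    if len(q)>20:print(cv2.minAreaRect(q[:,:2].astype(np.float32)))
for z in range(100,180,10):
    q=P[(br<200)&(abs(P[...,2]-z)<5)&(abs(P[...,0]-494)<80)&(abs(P[...,1]-258)<60)]
    if len(q):print(z,len(q),np.round(np.percentile(q,[5,50,95],axis=0)[:,:2]).tolist())
m=viewer.camera_model('scene');T=np.linalg.inv(np.array(m['T']))
K=np.array([[m['fx'],0,m['cx']],[0,m['fy'],m['cy']],[0,0,1.]])
for p in([493,258,103],[493,258,132],[493,258,122]):
    print(p,cv2.projectPoints(np.array([p],float),cv2.Rodrigues(T[:3,:3])[0],T[:3,3],K,np.array(m['dist']))[0].ravel())
E
```

```text
bright 234 [[432.0, 239.0, 102.0], [537.0, 251.0, 132.0], [559.0, 262.0, 135.0]]
((492.99822998046875, 255.62152099609375), (17.23869514465332, 135.25079345703125), 81.4557876586914)Traceback (most recent call last):
  File "<stdin>", line 6, in <module>
    return _quantile_unchecked(
        a, q, axis, out, overwrite_input, method, keepdims, weights)
    return _ureduce(a,
                    func=_quantile_ureduce_func,
    ...<5 lines>...
                    overwrite_input=overwrite_input,
                    method=method)
    r = func(a, **kwargs)
    result = _quantile(arr,
                       quantiles=q,
    ...<2 lines>...
                       out=out,
                       weights=wgt)
    slices_having_nans = np.isnan(arr[-1, ...])
                                  ~~~^^^^^^^^^
IndexError: index -1 is out of bounds for axis 0 with size 0
```

```bash
python3 - <<'E'
from h import *
im,d=viewer.get_image('scene');P=cloud('scene',d);br=im.astype(int).sum(2)
# crop (210,160)/2.5+(250,130) -> (334,194)
for v in range(176,210,3):
    print(v,[(u,int(br[v,u]),*np.round(P[v,u]).astype(int).tolist()) for u in(330,334,338)])
m=viewer.camera_model('scene');T=np.linalg.inv(np.array(m['T']))
K=np.array([[m['fx'],0,m['cx']],[0,m['fy'],m['cy']],[0,0,1.]])
for p in([493,258,103],[493,258,122],[493,258,132],[493,258,180]):
    print(p,cv2.projectPoints(np.array([p],float),cv2.Rodrigues(T[:3,:3])[0],T[:3,3],K,np.array(m['dist']))[0].ravel())
s=ctrl.read_state();print(s['eef_pos'],s['qpos'],s['force'])
E
```

```text
176 [(330, 152, 484, 240, 207), (334, 50, 506, 237, 222), (338, 58, 507, 247, 220)]
179 [(330, 182, 480, 243, 196), (334, 60, 505, 239, 212), (338, 53, 510, 246, 214)]
182 [(330, 57, 491, 238, 195), (334, 43, 507, 239, 206), (338, 45, 488, 261, 189)]
185 [(330, 49, 495, 237, 190), (334, 49, 501, 244, 192), (338, 49, 498, 256, 188)]
188 [(330, 153, 495, 238, 181), (334, 61, 503, 244, 185), (338, 63, 499, 257, 180)]
191 [(330, 158, 490, 242, 168), (334, 144, 499, 247, 173), (338, 193, 505, 255, 176)]
194 [(330, 97, 494, 241, 162), (334, 217, 503, 247, 167), (338, 240, 507, 255, 169)]
197 [(330, 162, 499, 239, 157), (334, 242, 504, 247, 159), (338, 251, 504, 258, 157)]
200 [(330, 335, 497, 242, 146), (334, 268, 503, 249, 149), (338, 296, 505, 258, 149)]
203 [(330, 260, 488, 248, 130), (334, 326, 493, 256, 131), (338, 375, 345, 362, 0)]
206 [(330, 256, 489, 249, 121), (334, 353, 504, 251, 132), (338, 346, 507, 260, 132)]
209 [(330, 256, 496, 246, 117), (334, 360, 516, 245, 133), (338, 486, 515, 256, 130)]
[493, 258, 103] [333.16258086 211.93487062]
[493, 258, 122] [334.13964067 205.9031114 ]
[493, 258, 132] [334.66430165 202.66708612]
[493, 258, 180] [337.2885043  186.51174017]
[493.4009154  257.80964717 122.44888561] [-0.55930979  0.61869008  0.04175957  1.87197543 -0.03992263  0.65161899
 -2.23457826] [ 0.29546754 -0.17561428 -0.19059414]
```

The reported TCP height does not match the picture: the shut fingertips show at z≈140–147, above the plate's top (132), not at 103. I will probe gently for the plate's top to fix the offset.

```bash
python3 -m creep '[{"jaw":-1,"xyz":[0,0,2],"angular":[0,0,0]},{"jaw":-1,"xyz":[0,0,4],"angular":[0,0,0]},{"jaw":-1,"xyz":[0,0,4],"angular":[0,0,0]}]'; python3 -m creep '[{"jaw":-1,"xyz":[0,0,2],"angular":[0,0,0]},{"jaw":-1,"xyz":[0,0,4],"angular":[0,0,0]},{"jaw":-1,"xyz":[0,0,4],"angular":[0,0,0]}]'
```

```text
clock: 6.92
eef_pos: [493.2, 257.7, 118.2]
tool_rot: [3.141, 0.0, -0.17]
force: [-0.4, -0.3, -0.4]
width: 0.4
gripper_force: 0.0
clock: 7.3
eef_pos: [493.8, 258.9, 116.2]
tool_rot: [-3.139, -0.001, -0.17]
force: [-3.4, 0.2, 14.2]
width: 0.0
gripper_force: 6.7
```

Contact at reported z≈117, so the tips are at the camera's z=132 there: the tips sit 15 mm above the reported z. I will grasp with reported z≈90.

```bash
python3 -m creep '[{"jaw":-1,"xyz":[0,0,-10],"angular":[0,0,0]},{"jaw":-0.5,"xyz":[0,0,-20],"angular":[0,0,0]},{"jaw":0.2,"xyz":[0,0,-20],"angular":[0,0,0]},{"jaw":0.3,"xyz":[0,0,-20],"angular":[0,0,0]},{"jaw":0.3,"xyz":[0,0,-20],"angular":[0,0,0]},{"jaw":0.3,"xyz":[0,0,-20],"angular":[0,0,0]},{"jaw":0.3,"xyz":[0,0,-12],"angular":[0,0,0]},{"jaw":0.3,"xyz":[0,0,-4],"angular":[0,0,0]},{"jaw":0.3,"xyz":[0,0,4],"angular":[0,0,0]},{"jaw":0.3,"xyz":[0,0,12],"angular":[0,0,0]},{"jaw":0.3,"xyz":[0,0,20],"angular":[0,0,0]},{"jaw":0.3,"xyz":[0,0,23],"angular":[0,0,0]}]'; python3 -m creep '[{"jaw":0,"xyz":[0,0,0],"angular":[0,0,0]},{"jaw":-0.3,"xyz":[0,0,0],"angular":[0,0,0]},{"jaw":-0.5,"xyz":[0,0,0],"angular":[0,0,0]},{"jaw":-1,"xyz":[0,0,0],"angular":[0,0,0]},{"jaw":-1,"xyz":[0,0,0],"angular":[0,0,0]},{"jaw":-1,"xyz":[0,0,0],"angular":[0,0,0]},{"jaw":-1,"xyz":[0,0,0],"angular":[0,0,0]}]'
```

```text
clock: 8.8
eef_pos: [493.1, 257.6, 90.7]
tool_rot: [3.141, 0.001, -0.17]
force: [0.9, 0.3, 0.1]
width: 55.2
gripper_force: 0.0
clock: 9.68
eef_pos: [493.8, 258.3, 91.9]
tool_rot: [-3.141, -0.001, -0.17]
force: [-0.6, 1.3, 5.0]
width: 17.2
gripper_force: 59.8
```

```bash
python3 -m creep '[{"jaw":-1,"xyz":[0,0,-5],"angular":[0,0,0]},{"jaw":-1,"xyz":[0,0,-15],"angular":[0,0,0]},{"jaw":-1,"xyz":[0,0,-25],"angular":[0,0,0]},{"jaw":-1,"xyz":[0,0,-40],"angular":[0,0,0]},{"jaw":-1,"xyz":[0,0,-55],"angular":[0,0,0]},{"jaw":-1,"xyz":[0,0,-70],"angular":[0,0,0]},{"jaw":-1,"xyz":[0,0,-90],"angular":[0,0,0]},{"jaw":-1,"xyz":[0,0,-110],"angular":[0,0,0]},{"jaw":-1,"xyz":[0,0,-130],"angular":[0,0,0]},{"jaw":-1,"xyz":[0,0,-150],"angular":[0,0,0]},{"jaw":-1,"xyz":[0,0,-165],"angular":[0,0,0]},{"jaw":-1,"xyz":[0,0,-165],"angular":[0,0,0]}]'; python3 - <<'E'
from h import *
im,d=viewer.get_image('scene');P=cloud('scene',d)
cv2.imwrite('pics/c3.png',cv2.resize(im[100:300,230:430],(500,500))[...,::-1])
go(547,-151,255,.015)
E
```

```text
clock: 11.18
eef_pos: [494.0, 258.1, 257.8]
tool_rot: [-3.14, -0.002, -0.17]
force: [-0.5, -0.7, -3.2]
width: 17.1
gripper_force: 58.9
t 11.225 xyz [122.1 393.8   1.6] ang [-0.    -0.    -0.185]
```

View pics/c3.png

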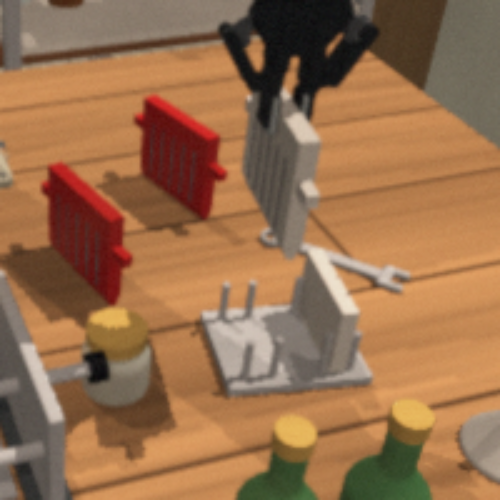

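The plate hangs upright in the jaws at crop (280,170), the plain plate still stands in the rack at crop (330,310), and the jar is upright. Carrying it to the pack.

```bash
python3 -m creep '[{"jaw":-1,"xyz":[7,22,0],"angular":[0,0,-0.01]},{"jaw":-1,"xyz":[18,60,0],"angular":[0,0,-0.03]},{"jaw":-1,"xyz":[31,100,0],"angular":[0,0,-0.05]},{"jaw":-1,"xyz":[44,142,0],"angular":[0,0,-0.07]},{"jaw":-1,"xyz":[57,184,0],"angular":[0,0,-0.09]},{"jaw":-1,"xyz":[70,226,0],"angular":[0,0,-0.11]},{"jaw":-1,"xyz":[83,268,0],"angular":[0,0,-0.13]},{"jaw":-1,"xyz":[95,308,0],"angular":[0,0,-0.15]},{"jaw":-1,"xyz":[107,346,0],"angular":[0,0,-0.165]},{"jaw":-1,"xyz":[116,376,0],"angular":[0,0,-0.178]},{"jaw":-1,"xyz":[121,390,0],"angular":[0,0,-0.185]},{"jaw":-1,"xyz":[122,394,0],"angular":[0,0,-0.185]}]'; python3 -m creep '[{"jaw":-1,"xyz":[0,0,0],"angular":[0,0,0]},{"jaw":-1,"xyz":[0,0,0],"angular":[0,0,0]}]'; python3 - <<'E'
from h import *
im,d=viewer.get_image('scene');P=cloud('scene',d);a,_=viewer.get_image('top')
cv2.imwrite('pics/c4.png',np.hstack([cv2.resize(im[120:320,80:280],(400,400)),cv2.resize(a[50:200,280:430],(400,400))])[...,::-1])
br=im.astype(int).sum(2)
k=(P[...,2]>185)&(P[...,2]<320)&(abs(P[...,0]-547)<110)&(abs(P[...,1]+150)<40)&(br>330)
q=P[k];print(len(q),np.round(np.percentile(q,[1,50,99],axis=0)).tolist())
for lo in range(170,300,15):
    s=q[(q[:,2]>lo)&(q[:,2]<lo+15)]
    if len(s)>15:
        r=cv2.minAreaRect(s[:,:2].astype(np.float32));print(lo,len(s),np.round(r[0],1),np.round(r[1],1),round(r[2],1),'y pct',np.round(np.percentile(s[:,1],[2,98]),1))
go(547,-151,255,.015)
E
```

```text
clock: 12.72
eef_pos: [546.5, -151.2, 255.7]
tool_rot: [-3.141, 0.001, 0.014]
force: [0.7, 0.1, -3.6]
width: 17.0
gripper_force: 59.0
clock: 12.98
eef_pos: [546.9, -149.4, 256.4]
tool_rot: [-3.141, 0.0, 0.017]
force: [-0.1, -0.5, -2.3]
width: 16.8
gripper_force: 58.9
971 [[484.0, -161.0, 188.0], [610.0, -151.0, 284.0], [634.0, -141.0, 299.0]]
185 60 [ 581.1 -142.6] [16.2 67.2] 75.2 y pct [-158.2 -141.2]
200 69 [ 592.3 -142.6] [16.6 47.9] 68.3 y pct [-158.3 -141.3]
215 62 [ 605.3 -145.7] [13.2 27.6] 48.0 y pct [-158.7 -141.3]
230 19 [ 558.6 -142.6] [ 17.1 110.3] 81.8 y pct [-158.6 -141.4]
245 74 [ 581.4 -150.8] [107.8  17.9] 0.9 y pct [-159.  -141.7]
260 143 [ 594.8 -148.6] [79.2 28.2] 3.8 y pct [-158.5 -141.7]
275 95 [ 584.9 -152.3] [29.7 55.8] 88.4 y pct [-163.4 -141.2]
290 447 [ 546.1 -151.6] [131.8  17.9] 1.0 y pct [-160.1 -142.5]
t 13.075 xyz [0.  1.1 1.5] ang [-0.    -0.     0.002]
```

View pics/c4.png

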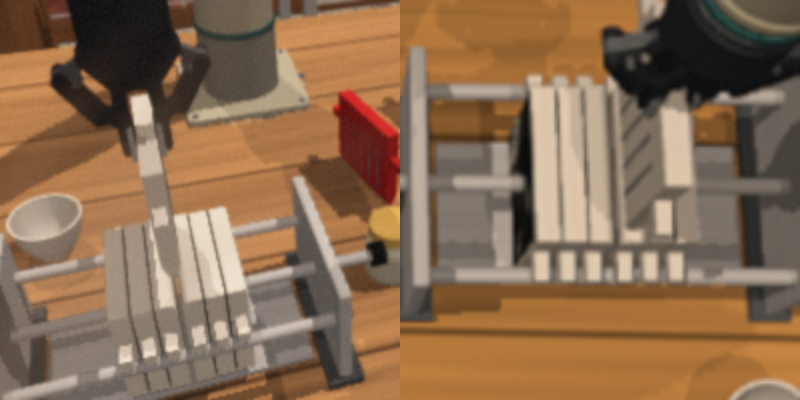

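Plate upright over the gap (scene crop (155,190), directly above the gap). Shifting 2 mm towards -y and descending in steps while watching the force.

```bash
python3 -m creep '[{"jaw":-1,"xyz":[0,2,8],"angular":[0,0,0]},{"jaw":-1,"xyz":[0,2,16],"angular":[0,0,0]},{"jaw":-1,"xyz":[0,2,24],"angular":[0,0,0]},{"jaw":-1,"xyz":[0,2,30],"angular":[0,0,0]},{"jaw":-1,"xyz":[0,2,34],"angular":[0,0,0]},{"jaw":-1,"xyz":[0,2,38],"angular":[0,0,0]},{"jaw":-1,"xyz":[0,2,42],"angular":[0,0,0]},{"jaw":-1,"xyz":[0,2,42],"angular":[0,0,0]}]';python3 -m creep '[{"jaw":-1,"xyz":[0,0,2],"angular":[0,0,0]},{"jaw":-1,"xyz":[0,0,4],"angular":[0,0,0]},{"jaw":-1,"xyz":[0,0,6],"angular":[0,0,0]}]'
```

```text
clock: 14.08
eef_pos: [547.7, -151.3, 215.0]
tool_rot: [-3.139, -0.002, 0.016]
force: [-0.4, 4.0, 1.6]
width: 16.6
gripper_force: 59.7
clock: 14.45
eef_pos: [548.1, -151.9, 209.6]
tool_rot: [-3.14, -0.003, 0.016]
force: [-1.0, 3.9, 7.9]
width: 16.7
gripper_force: 60.7
```

```bash
python3 -m creep '[{"jaw":-1,"xyz":[0,-2,1],"angular":[0,0,0]},{"jaw":-1,"xyz":[0,-2,3],"angular":[0,0,0]},{"jaw":-1,"xyz":[0,-2,5],"angular":[0,0,0]},{"jaw":-1,"xyz":[0,-2,5],"angular":[0,0,0]}]'; python3 -m creep '[{"jaw":-1,"xyz":[0,0,2],"angular":[0,0,0]},{"jaw":-1,"xyz":[0,0,5],"angular":[0,0,0]},{"jaw":-1,"xyz":[0,0,8],"angular":[0,0,0]}]'
```

```text
clock: 14.95
eef_pos: [548.6, -152.2, 205.5]
tool_rot: [3.14, -0.005, 0.015]
force: [-0.3, 2.1, 10.1]
width: 17.4
gripper_force: 60.9
clock: 15.32
eef_pos: [549.1, -152.2, 197.9]
tool_rot: [3.139, -0.006, 0.015]
force: [-0.8, 0.4, 8.4]
width: 16.7
gripper_force: 60.8
```

```bash
python3 -m creep '[{"jaw":-1,"xyz":[0,0,4],"angular":[0,0,0]},{"jaw":-1,"xyz":[0,0,8],"angular":[0,0,0]},{"jaw":-1,"xyz":[0,0,12],"angular":[0,0,0]},{"jaw":-1,"xyz":[0,0,16],"angular":[0,0,0]},{"jaw":-1,"xyz":[0,0,20],"angular":[0,0,0]},{"jaw":-1,"xyz":[0,0,20],"angular":[0,0,0]}]'; python3 - <<'E'
from h import *
im,d=viewer.get_image('scene');P=cloud('scene',d)
cv2.imwrite('pics/c5.png',cv2.resize(im[120:320,80:280],(500,500))[...,::-1])
go(547,-151,129,.015)
E
```

```text
clock: 16.08
eef_pos: [548.1, -151.9, 176.1]
tool_rot: [3.14, -0.003, 0.015]
force: [1.6, 1.8, 2.8]
width: 16.9
gripper_force: 59.6
t 16.125 xyz [-1.2 -1.  47. ] ang [ 0.001 -0.003  0.   ]
```

View pics/c5.png

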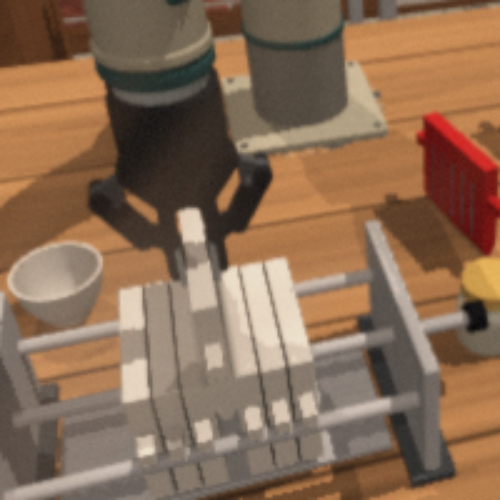

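The plate is going into the gap between the two spread halves (crop (200,320)). Continuing down until the fingertips are just above the pack tops.

```bash
python3 -m creep '[{"jaw":-1,"xyz":[0,0,5],"angular":[0,0,0]},{"jaw":-1,"xyz":[0,0,11],"angular":[0,0,0]},{"jaw":-1,"xyz":[0,0,17],"angular":[0,0,0]},{"jaw":-1,"xyz":[0,0,23],"angular":[0,0,0]},{"jaw":-1,"xyz":[0,0,29],"angular":[0,0,0]},{"jaw":-1,"xyz":[0,0,35],"angular":[0,0,0]},{"jaw":-1,"xyz":[0,0,40],"angular":[0,0,0]},{"jaw":-1,"xyz":[0,0,43],"angular":[0,0,0]},{"jaw":-1,"xyz":[0,0,43],"angular":[0,0,0]}]'
```

```text
clock: 17.25
eef_pos: [546.9, -151.7, 132.0]
tool_rot: [3.141, 0.0, 0.015]
force: [1.0, -0.5, -1.0]
width: 16.9
gripper_force: 59.2
```

```bash
python3 -m creep '[{"jaw":-0.5,"xyz":[0,0,0],"angular":[0,0,0]},{"jaw":-0.1,"xyz":[0,0,0],"angular":[0,0,0]},{"jaw":0,"xyz":[0,0,0],"angular":[0,0,0]},{"jaw":0,"xyz":[0,0,-10],"angular":[0,0,0]},{"jaw":0,"xyz":[0,0,-25],"angular":[0,0,0]},{"jaw":0,"xyz":[0,0,-45],"angular":[0,0,0]},{"jaw":-0.5,"xyz":[0,0,-55],"angular":[0,0,0]},{"jaw":-1,"xyz":[0,0,-55],"angular":[0,0,0]},{"jaw":-1,"xyz":[0,0,-55],"angular":[0,0,0]},{"jaw":-1,"xyz":[0,0,-55],"angular":[0,0,0]},{"jaw":-1,"xyz":[0,0,-55],"angular":[0,0,0]},{"jaw":-1,"xyz":[0,0,-55],"angular":[0,0,0]}]'; python3 - <<'E'
from h import *
im,d=viewer.get_image('scene');P=cloud('scene',d);br=im.astype(int).sum(2)
k=(P[...,2]>150)&(P[...,2]<185)&(abs(P[...,0]-547)<90)&(abs(P[...,1]+150)<25)&(br>330)
s=P[k];print(len(s),np.percentile(s[:,2],[50,90,98]),cv2.minAreaRect(s[s[:,2]>165][:,:2].astype(np.float32)) if (s[:,2]>165).sum()>5 else '')
go(547,-151,159,.015)
E
```

```text
clock: 18.75
eef_pos: [546.7, -151.1, 187.1]
tool_rot: [-3.141, 0.001, 0.015]
force: [0.4, 0.3, -0.0]
width: 0.3
gripper_force: 0.0
409 [172.37105519 173.61251539 174.48222824] ((560.5933227539062, -153.5131072998047), (103.57604217529297, 17.86676788330078), 1.129048466682434)
t 18.8 xyz [ 0.2 -0.1 28.2] ang [-0.  0. -0.]
```

```bash
python3 -m creep '[{"jaw":-1,"xyz":[0,1,10],"angular":[0,0,0]},{"jaw":-1,"xyz":[0,1,20],"angular":[0,0,0]},{"jaw":-1,"xyz":[0,1,26],"angular":[0,0,0]},{"jaw":-1,"xyz":[0,1,30],"angular":[0,0,0]},{"jaw":-1,"xyz":[0,1,34],"angular":[0,0,0]},{"jaw":-1,"xyz":[0,1,38],"angular":[0,0,0]},{"jaw":-1,"xyz":[0,1,42],"angular":[0,0,0]},{"jaw":-1,"xyz":[0,1,46],"angular":[0,0,0]},{"jaw":-1,"xyz":[0,1,50],"angular":[0,0,0]},{"jaw":-1,"xyz":[0,1,54],"angular":[0,0,0]},{"jaw":-1,"xyz":[0,1,57],"angular":[0,0,0]}]'; python3 -m creep '[{"jaw":-1,"xyz":[0,0,1],"angular":[0,0,0]},{"jaw":-1,"xyz":[0,0,2],"angular":[0,0,0]},{"jaw":-1,"xyz":[0,0,3],"angular":[0,0,0]}]'
```

```text
clock: 20.18
eef_pos: [547.7, -152.1, 131.0]
tool_rot: [3.141, -0.002, 0.015]
force: [-0.0, 0.8, 5.6]
width: 0.3
gripper_force: 2.7
clock: 20.55
eef_pos: [547.6, -152.1, 128.0]
tool_rot: [3.141, -0.002, 0.015]
force: [-0.6, 1.2, 6.2]
width: -0.1
gripper_force: 2.7
```

```bash
python3 -m creep '[{"jaw":-1,"xyz":[0,0,1],"angular":[0,0,0]},{"jaw":-1,"xyz":[0,0,2],"angular":[0,0,0]},{"jaw":-1,"xyz":[0,0,3],"angular":[0,0,0]}]'; python3 -m creep '[{"jaw":-1,"xyz":[0,0,1],"angular":[0,0,0]},{"jaw":-1,"xyz":[0,0,2],"angular":[0,0,0]},{"jaw":-1,"xyz":[0,0,2],"angular":[0,0,0]}]'
```

```text
clock: 20.92
eef_pos: [547.6, -152.1, 125.0]
tool_rot: [3.141, -0.002, 0.015]
force: [-0.0, 1.5, 5.7]
width: -0.2
gripper_force: 2.7
clock: 21.3
eef_pos: [547.6, -152.1, 124.0]
tool_rot: [3.141, -0.002, 0.015]
force: [-2.6, 0.8, 11.1]
width: 0.0
gripper_force: 6.4
```

```bash
python3 -m creep '[{"jaw":-1,"xyz":[0,0,1],"angular":[0,0,0]},{"jaw":-1,"xyz":[0,0,2],"angular":[0,0,0]},{"jaw":-1,"xyz":[0,0,2],"angular":[0,0,0]}]'
```

```text
clock: 21.68
eef_pos: [547.7, -152.1, 123.8]
tool_rot: [3.141, -0.003, 0.015]
force: [-6.2, 2.7, 26.2]
width: -0.1
gripper_force: 13.4
```

It has bottomed out: 26 N with no further travel. Retreating up and clear, then checking.

```bash
python3 -m creep '[{"jaw":-1,"xyz":[0,0,-4],"angular":[0,0,0]},{"jaw":-1,"xyz":[0,0,-20],"angular":[0,0,0]},{"jaw":-1,"xyz":[0,0,-50],"angular":[0,0,0]},{"jaw":-1,"xyz":[-10,0,-90],"angular":[0,0,0]},{"jaw":-1,"xyz":[-30,30,-110],"angular":[0,0,0]},{"jaw":-1,"xyz":[-40,70,-110],"angular":[0,0,0]},{"jaw":-1,"xyz":[-50,110,-110],"angular":[0,0,0]},{"jaw":-1,"xyz":[-60,150,-110],"angular":[0,0,0]},{"jaw":-1,"xyz":[-60,190,-110],"angular":[0,0,0]},{"jaw":-1,"xyz":[-60,220,-110],"angular":[0,0,0]},{"jaw":-1,"xyz":[-60,220,-110],"angular":[0,0,0]}]'; python3 - <<'E'
from h import *
im,d=viewer.get_image('scene');P=cloud('scene',d);a,dt=viewer.get_image('top');Q=cloud('top',dt)
cv2.imwrite('pics/c6.png',np.hstack([cv2.resize(im[170:370,50:400],(700,400)) [:, :420],cv2.resize(a[50:200,290:430],(373,400))])[...,::-1])
for n,P in(('scene',P),('top',Q)):
    for y in range(-215,-80,9):
        q=P[(abs(P[...,1]-y)<4)&(abs(P[...,0]-547)<60)&(P[...,2]>125)&(P[...,2]<165)]
        if len(q):print(n,y,len(q),np.round(np.percentile(q[:,2],[50,95]),1))
    q=P[(abs(P[...,1]+152)<120)&(abs(P[...,0]-547)<70)&(P[...,2]>134)&(P[...,2]<146)];print(np.round(np.percentile(q,[.5,99.5],axis=0),1).tolist())
    for lab,lo,hi,z0,z1 in(('blank',[400,300],[620,360],88,100),('jar',[430,60],[560,160],70,82)):
        k=((P[...,:2]>lo)&(P[...,:2]<hi)).all(2)&(P[...,2]>z0)&(P[...,2]<z1);q=P[k];r=cv2.minAreaRect(q[:,:2].astype(np.float32)) if len(q)>5 else '';print(lab,len(q),r)
E
```

```text
clock: 23.05
eef_pos: [488.8, -376.2, 230.5]
tool_rot: [3.14, 0.001, 0.01]
force: [-0.5, -0.3, 0.2]
width: 0.0
gripper_force: 0.0
scene -215 184 [140.7 142. ]
scene -206 177 [140.4 142.2]
scene -197 177 [140.7 142.1]
scene -188 175 [140.7 142.1]
scene -179 168 [140.7 142.3]
scene -170 170 [140.5 142.3]
scene -161 163 [140.1 141.8]
scene -152 165 [140.5 141.9]
scene -143 162 [139.3 141.7]
scene -134 163 [140.6 142. ]
scene -125 158 [140.1 142. ]
scene -116 159 [140.4 142. ]
scene -107 157 [140.1 142. ]
scene -98 159 [140.2 141.8]
scene -89 154 [140.4 141.7]
[[482.6, -224.2, 134.4], [612.6, -82.9, 142.8]]
blank 220 ((501.7433776855469, 336.33709716796875), (21.56808090209961, 106.00261688232422), 80.04885864257812)
jar 383 ((513.8363037109375, 102.49729919433594), (58.939971923828125, 103.17414855957031), 72.46155548095703)
top -215 191 [139.5 142. ]
top -206 200 [139.1 141.4]
top -197 193 [139.7 142.1]
top -188 193 [139.5 141.8]
top -179 187 [139.6 141.9]
top -170 203 [139.2 141.7]
top -161 182 [138.7 142.1]
top -152 197 [139.3 141.8]
top -143 201 [138.3 142. ]
top -134 197 [139.5 141.6]
top -125 200 [139.1 141.7]
top -116 197 [139.7 142.1]
top -107 200 [139.5 141.9]
top -98 200 [139.  141.8]
top -89 207 [139.6 142. ]
[[482.0, -223.0, 134.7], [611.9, -79.4, 143.3]]
blank 377 ((502.7200622558594, 338.2255859375), (20.379976272583008, 104.33486938476562), 81.35694122314453)
jar 581 ((507.1249084472656, 106.21752166748047), (60.02495193481445, 92.6297836303711), 66.4914779663086)
```

View pics/c6.png

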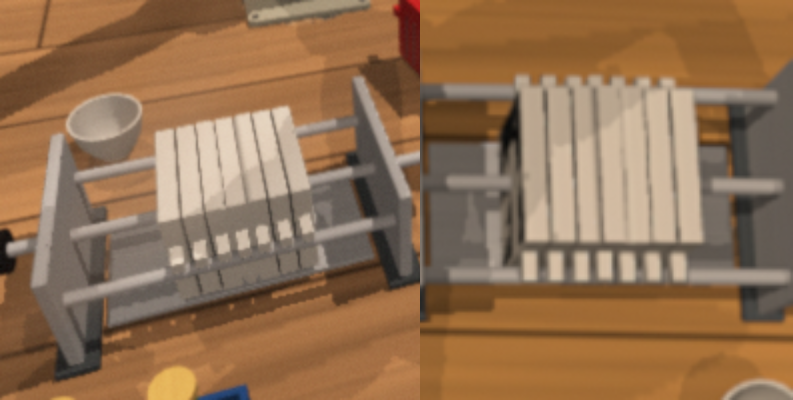

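The plate is now the middle of seven, all flush at 140 mm with ears on the rails (top crop (612,165)). The -y half is pushed back about 7 mm, and the plain plate and jar have not moved. Handing in.

```bash
python3 -c "
from h import *
print(ctrl.finish_job())"
```

```text
the job is handed in; nothing more can be done
None
```

The white eared plate is pressed home between the two pack halves, flush with its neighbours at 140 mm with its ears on the rails; the gripper is clear, the plain plate and jar have not moved, and the job is handed in at about 23 s (the hand-in returned no verdict).

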